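# Latch the drill-press length stop

## Robot

A 7-joint arm with a two-finger parallel gripper is mounted at the origin on the work surface. World frame = base frame: x ahead of the robot, y to its left, z up, the work surface at z = 0. Lengths are in m, angles in rad, forces in N, time in s.
With the tool pointing down it reaches from about 0.425 to 0.825 m from the base axis. Payload 3.6 kg.
Tool frame: the origin (TCP) lies at the very end of the fingers, on their centre line; the grasp point (between the pads) lies 19 mm behind it; z points along the fingers, y is the direction in which the jaws open and shut (so a half turn about z gives the same grasp; the last joint's range is limited). The gripper opens to 85 mm and grips with 20 to 120 N. Pads are 22 mm wide; open, the fingers measure 114 mm over their backs; the gripper's body (76 mm by 85 mm) begins 54 mm behind the grasp point. The pads swing forward as they close: fully open they stand 13 mm farther back than shut.
Start: joints at [1.181, 0.615, -0.013, 1.423, 0.008, 1.103, -0.04], TCP at [0.231, -0.608, 0.231] pointing down, gripper open.
Joint ranges: [-3.12, 3.12], [-0.3, 2.06], [-1.34, 1.32], [0.26, 2.42], [-1.36, 4.5], [0.01, 1.98], [-2.84, 2.84]. Speed limits (rad/s): [2.79, 2.79, 3.14, 3.14, 3.14, 3.14, 3.14].

## Interface

Orientations are given as a unit quaternion [x, y, z, w].
In Python, from plant import bot, snapshot, boxes_of, silhouettes gives the robot as it stands. The module is installed in compiled form; this text tells all that it offers.
- The arm moves only by the tool play_rows, never from a script. Its argument "series" is a list of rows, each a list of 5 numbers: the opening, from 0 (shut) to 1 (fully open), then the shift along the world's x, y, z in cm, then the turn about the world's z in degrees. In form: [[jaw, dx, dy, dz, twist], ...]. A call has 1 to 8 rows; each row shifts and turns the commanded pose from where the row before left it; what a row does not reach is not made up. A row lasts 1/8 s, in which the tool goes at most 62.5 mm and 10.7 degrees, less where a joint would pass 70% of its speed; a pose out of reach is approached as far as the arm can. A call is refused whole if a number of a shift passes 6.25 or a number of a turn 10.7, either way. A call with a gripper value outside its range is refused whole. The fingers move at their own pace and stop on an object; "squeeze" is the grip in N (left out, the last holds). Time passes only in rows, so rows that do not move let the fingers close. It gives the time, the measured TCP pose, the force and the opening at its end, in the units of the state.
- bot.get_state(): the state, without advancing time (a new reading comes with each control period).
- snapshot(name): name is "side" or "top" or "wrist"; returns a dict with "img" (400x640x3 uint8, red, green, blue), "range_z" (400x640 float32, m along the optical axis (not along the pixel's ray), 0 where there is no reading), "K" (3x3 intrinsics, pixels), "T" (4x4, takes a point from camera to world coordinates); the wrist camera has in their place "hand_eye" (4x4, takes a point from camera to tool coordinates, whose origin is the TCP and whose axes are the flange's). Camera axes: x right, y down, z forward; pixel columns grow to the right and rows downward; lengths in m; the calibration is good to about 2 mm. A picture is of the moment at which its call begins: read the wrist's pose just before it.
- bot.job_done(): hands the job in, once; it reports no verdict.
Trained networks look in a picture, given as the dict that the camera call returned (one of the last four; its "shot" number tells which), for a name from the list of things; names that differ only in an ending like _2 or _b are one class to them, and where a whole thing is asked for, a point or a joint stands for the part that bears it (a point fixed in the world has none). Each returns a list of dicts, best first, with "score" (0 to 1); they miss things now and then, are a little off and sometimes report something else, mostly with a low value. They report only what shows in the picture. A call takes as long as a camera call.
- boxes_of(picture, thing): "location" ([x, y, z] in m, in world coordinates, good to about 4 mm: the middle of the surface that is visible of it).
- silhouettes(picture, thing): "region" (400x640 bool, what is visible of it).
The state is a dict: "t": time; "joint_positions": joint angles; "qvel": joint speeds; "effort": joint torques, N m; "tool_pos": TCP position; "ee_rot": TCP orientation; "wrist_force": force on the tool from outside, world axes, zero at the start; "ft_torque": the same for the moment, N m; "opening": finger opening in m.
Only numpy, scipy, OpenCV 4.12 (cv2) and the standard library are available. Lean on these libraries where they do the work, as an engineer would, in place of code of your own. Each camera call takes 0.05 s, during which the arm holds its last target. There are 200 camera calls.

## Task

The length stop beside the drill press has been pulled out. Press its spring button flush with a fingertip and slide it in under the mouth of the sleeve, then push the stop arm in by its end plate until the button springs up through the slot in the sleeve and locks. Be gentle: do not jam the button against the sleeve, lean hard on it or force it, and leave the other things on the bench where they are.

Things in the scene. Friction and masses are not known exactly. Their poses are not given: they have to be found in the camera images.
- foot: Foot plate, 150 x 110 x 6 mm, bolted to the bench, with guides up to 43 mm high, that carries the sleeve. Origin: on the bench, under the centre of the sleeve's mouth.
- sleeve: Square steel sleeve, 42 mm wide, 140 mm long, clamped on its foot at a height that differs each time. Origin: below the centre of its mouth (the end where the stop arm goes in), 69 mm under the mouth's upper edge and 0 to 20 mm above the bench. x is level and points from the mouth into the sleeve, the way the arm must slide; z up. Underside of its top wall: 66 mm over the origin.
- mouth (a point): Middle of the upper edge of the sleeve's mouth; axes as the sleeve's. The top wall here is 3 mm thick. The button must be down at least 6 mm to pass under it. Once its front part is under the wall, the wall keeps it down and it can be let go. A fingertip does not fit under the wall, so it must press on the button's rear part.
- stop_arm: The stop arm: a 30 mm square aluminium tube, already partly in the sleeve, that slides only along the sleeve's x (friction about 3 N, some 5 N with the button rubbing under the wall). Origin: under the middle of the button, at the height of the sleeve's origin; axes as the sleeve's. The tube's top is 5 mm below the mouth's upper edge. Its stop plate stands 105 mm behind (-x of) the button.
- stop_plate_top (a point): Middle of the top edge of the upright stop plate on the stop arm's free end. The plate is 10 mm thick (x; the point lies mid-thickness), 70 mm wide (y) and 76 mm tall, and stands 46 mm above the tube's top. Axes as the sleeve's.
- button: Spring button in the top of the tube: oblong steel pin, 24 mm long (x), 12 mm wide, square-edged. Origin: centre of its top face. Out, it is 8 mm proud of the tube, 3 mm above the mouth's upper edge; it goes straight down 7.5 mm to a hard stop, then practically flush. Spring: 2 N at first, 5.75 N at the stop; over 20 N damages it. A fingertip pressing on it can drag the arm along by friction.
- sleeve_end (a point): The sleeve's top, from 30 mm in, is a slotted steel plate (keeper), 4 mm thick, 90 mm long, clamped at a different place each time: its slot, 28 mm long (x) and 16 mm wide, is centred 45 to 75 mm in from the mouth. There the button springs out by itself, 2 mm play either way, and blocks the arm. More than 20 N between button and plate or sleeve damages them. This point: middle of the sleeve's far end, level with the mouth's upper edge, 140 mm from the mouth.
- tape_measure: Bystander: tape measure, 72 x 36 x 66 mm. Origin in the middle of its underside.
- bit_case: Bystander: closed drill-bit case, 100 x 60 x 32 mm. Origin in the middle of its underside.
- glue_bottle: Bystander: glue bottle, 44 mm across, 120 mm tall. Origin in the middle of its underside.
- offcut: Bystander: wood offcut, 120 x 45 x 20 mm, lying flat. Origin in the middle of its underside.
- screwdriver: Bystander: screwdriver lying down. Origin in the middle of its underside (of the lying tool, near its middle).
- mug: Bystander: steel mug, 80 mm across, 95 mm tall. Origin in the middle of its underside.
- oil_can: Bystander: round can, 66 mm across, 130 mm tall. Origin in the middle of its underside.

How it is judged:
On the way, in this order (a step that is already met when the one before it is completed fails the run):
1. the button is pressed down and its front end is at least 4 mm inside the sleeve's mouth, not yet in the slot (x of button in the frame of mouth between -0.008 and 0.035 m and z of button in the frame of stop_arm below 0.0675 m), for 0.1 s.
2. the button has sprung up in the slot (x of button in the frame of mouth above 0.038 m and z of button in the frame of stop_arm above 0.07 m), for 0.2 s.
At the end, for the whole second after the job is handed in: The button is inside the sleeve (its centre more than 38 mm in from the mouth) and has sprung up through the slot to within 2 mm of its full height (6 mm or more proud of the tube), with the stop arm at rest (all of step 2 and linear speed of stop_arm below 0.01 m/s); the robot touches nothing.
It fails at once if the robot presses on the button with more than 20 N (contact force between any of the fingers, the arm and button above 20 N).
It fails at once if the button is jammed against the sleeve with more than 20 N (contact force between button and sleeve above 20 N).
It fails at once if another thing on the bench is moved by more than 30 mm (distance of any of tape_measure, bit_case, glue_bottle, offcut, screwdriver, mug, oil_can from where it was at the start of the episode above 0.03 m).
It also fails if it takes over 54 s, if anything falls off the work surface, if the arm or the gripper's body presses on something with over 40 N, if the wrist force passes 120 N, or if a joint passes its speed limit or range.

## Working session

There is one attempt and no reset: what is moved stays moved. The work goes in short steps, Python scripts to look and compute and a tool call to move; the robot and the scene stay as the last step left them, time stands still between calls to the robot, and variables do not carry over. Pictures are saved under pics/ and viewed, about 8 in all and at most 12, crops included, and the job is handed in when it is done.

Besides the shell and the picture viewer there is one more tool, called after "Call:" in YAML: its name, and indented under it one key for each argument. play_rows: Moves the arm, as the interface text tells. Its arguments: {"type":"object","properties":{"series":{"type":"array","items":{"type":"array","items":{"type":"number"}}},"squeeze":{"type":"number"}},"required":["series"]}

```bash
mkdir -p pics
cat > h.py <<'E'
import numpy as np, cv2
from plant import bot, snapshot, boxes_of, silhouettes
def cloud(s,T=None):
    T=s["T"] if T is None else T
    z=s["range_z"];v,u=np.mgrid[:400,:640];K=s["K"]
    p=np.stack([(u-K[0,2])/K[0,0]*z,(v-K[1,2])/K[1,1]*z,z],-1)
    return p@T[:3,:3].T+T[:3,3]
def save(s,n): cv2.imwrite(f"pics/{n}.png",cv2.cvtColor(s["img"],cv2.COLOR_RGB2BGR))
E
python3 - <<'E'
from h import *
st=bot.get_state();print(st["tool_pos"],st["ee_rot"],st["wrist_force"],st["opening"],st["t"])
ims=[]
for n in ["top","side"]:
    s=snapshot(n);ims.append(s)
    for t in ["button","mouth","stop_plate_top","sleeve_end","stop_arm","sleeve","foot"]+(["tape_measure","bit_case","glue_bottle","offcut","screwdriver","mug","oil_can"] if n=="top" else []):
        r=boxes_of(s,t);print(n,t,[(np.round(a["location"],3).tolist(),round(a["score"],2)) for a in r[:2]])
    save(s,n+"0"); np.savez(n+"0",**{k:s[k] for k in("range_z","K","T","img")})
E
```

```text
[ 0.23040938 -0.6069592   0.23011743] [ 9.83584290e-01  1.80444550e-01 -2.61291147e-04 -1.28107030e-03] [-0.91995638 -0.19413692 -0.32225714] 0.08552516540234596 0.0
top button []
top mouth [([0.534, -0.012, 0.073], 0.93), ([0.618, -0.37, 0.019], 0.28)]
top stop_plate_top [([0.635, -0.05, 0.071], 0.91)]
top sleeve_end []
top stop_arm [([0.629, -0.055, 0.072], 0.89)]
top sleeve [([0.535, -0.005, 0.072], 0.9), ([0.495, 0.003, 0.07], 0.33)]
top foot [([0.499, 0.003, 0.074], 0.89)]
top tape_measure [([0.669, 0.061, 0.068], 0.84)]
top bit_case [([0.628, -0.055, 0.07], 0.73), ([0.44, -0.112, 0.029], 0.6)]
top glue_bottle [([0.519, 0.111, 0.08], 0.48)]
top offcut [([0.612, -0.162, 0.021], 0.81)]
top screwdriver [([0.625, 0.412, 0.12], 0.74), ([0.622, -0.366, 0.022], 0.7)]
top mug [([0.454, -0.405, 0.046], 0.67), ([0.631, -0.052, 0.07], 0.47)]
top oil_can [([0.623, 0.41, 0.124], 0.76)]
side button []
side mouth [([0.523, -0.001, 0.07], 0.56)]
side stop_plate_top [([0.665, -0.055, 0.068], 0.94)]
side sleeve_end [([0.519, -0.003, 0.07], 0.72)]
side stop_arm [([0.661, -0.054, 0.07], 0.91)]
side sleeve [([0.522, -0.002, 0.072], 0.77)]
side foot [([0.497, 0.024, 0.063], 0.72)]
```

View pics/top0.png

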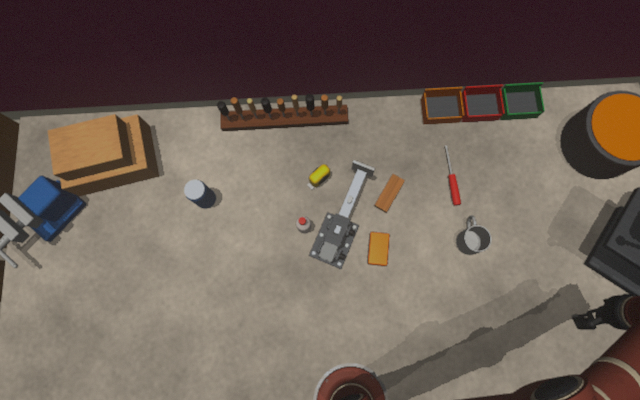

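View pics/side0.png

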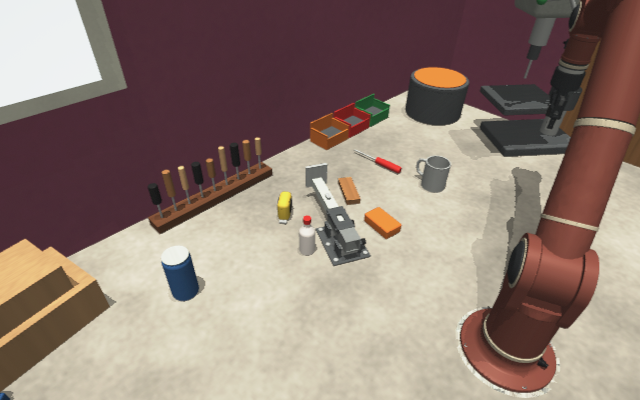

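The top view shows the stop plate at (363,168) at the far end, the tube running down to the sleeve at (335,240), the bottle at (302,224), the tape measure at (318,175), the offcut at (389,193) and the bit case at (378,248). The side view agrees with this.

Run:
```python
from h import *
s=dict(np.load("top00.npz" if 0 else "top0.npz"));P=cloud(s)
for u,v in [(363,166),(370,170),(355,164),(360,178),(355,190),(350,200),(345,212),(338,228),(335,240),(327,252),(351,200)]:
    print(u,v,P[v,u].round(3))
q=P[150:270,300:400].reshape(-1,3)
w=snapshot("wrist");print(w["hand_eye"].round(3),w["K"])
big=cv2.resize(s["img"][150:275,290:410],None,fx=5,fy=5,interpolation=cv2.INTER_CUBIC)
cv2.imwrite("pics/top_crop.png",big[:,:,::-1])
```

```text
363 166 [ 0.68  -0.082  0.11 ]
370 170 [ 0.669 -0.102  0.102]
355 164 [ 0.691 -0.059  0.1  ]
360 178 [ 0.654 -0.073  0.071]
355 190 [ 0.616 -0.055  0.074]
350 200 [ 0.584 -0.037  0.082]
345 212 [ 0.551 -0.02   0.067]
338 228 [0.503 0.004 0.07 ]
335 240 [0.466 0.016 0.077]
327 252 [0.433 0.041 0.075]
351 200 [ 0.586 -0.04   0.075]
[[-0.001 -0.966 -0.258  0.065]
 [ 1.    -0.001 -0.001 -0.001]
 [ 0.001 -0.258  0.966 -0.142]
 [ 0.     0.     0.     1.   ]] [[345.83993837   0.         320.43185373]
 [  0.         345.83993837 198.25019797]
 [  0.           0.           1.        ]]
```

View pics/top_crop.png

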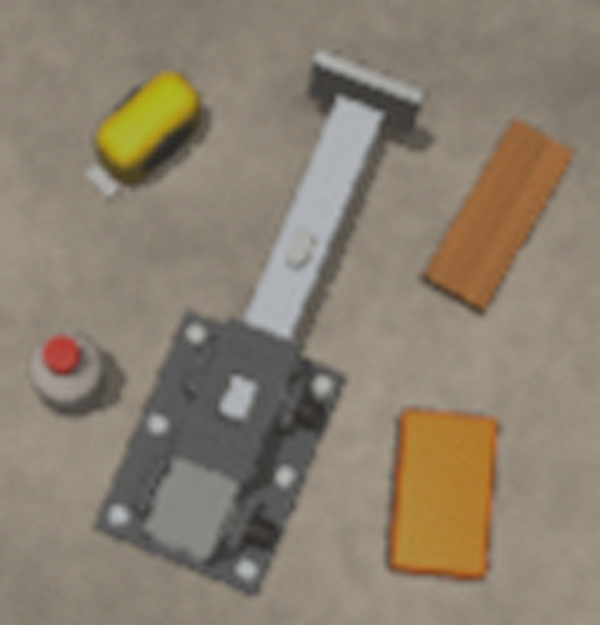

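Crop: the button is at about (300,247), the mouth edge at (270,330), the slot at (238,397) and the plate at (365,90). I'll move above the stop for a close wrist look.

Call:
play_rows:
  series:
    - [0, 2.0, 3.6, 0.5, 8.3]
    - [0, 2.0, 3.6, 0.5, 8.3]
    - [0, 2.0, 3.6, 0.5, 8.3]
    - [0, 2.0, 3.6, 0.5, 8.3]
    - [0, 2.0, 3.6, 0, 8.3]
    - [0, 2.0, 3.6, 0, 8.3]
    - [0, 2.0, 3.6, 0, 8.3]
    - [0, 2.0, 3.6, 0, 8.3]

```text
t: 2.2
tool_pos: [0.3913, -0.3186, 0.2516]
ee_rot: [0.723, 0.691, -0.0, 0.0]
wrist_force: [0.8, 0.1, -0.2]
opening: 0.0
```

Call:
play_rows:
  series:
    - [0, 2.1, 3.7, 0, 8.3]
    - [0, 2.1, 3.7, 0, 8.3]
    - [0, 2.1, 3.7, 0, 8.3]
    - [0, 2.1, 3.7, 0, 8.3]
    - [0, 2.1, 3.7, 0, 8.3]
    - [0, 2.1, 3.7, 0, 8.3]
    - [0, 2.1, 3.7, 0, 8.3]
    - [0, 2.1, 3.7, 0, 8.3]

```text
t: 3.2
tool_pos: [0.5594, -0.0228, 0.2515]
ee_rot: [0.227, 0.974, -0.0, 0.0]
wrist_force: [-0.5, -0.1, -0.6]
opening: -0.0002
```

Call:
play_rows:
  series:
    - [0, 0, 0, 0, 0]
    - [0, 0, 0, 0, 0]

```text
t: 3.45
tool_pos: [0.5584, -0.0246, 0.251]
ee_rot: [0.229, 0.973, -0.001, -0.0]
wrist_force: [0.7, -1.0, 0.4]
opening: -0.0002
```

```bash
cat >> h.py <<'E'
from scipy.spatial.transform import Rotation as R
def wrist():
    st=bot.get_state();w=snapshot("wrist")
    T=np.eye(4);T[:3,:3]=R.from_quat(st["ee_rot"]).as_matrix();T[:3,3]=st["tool_pos"]
    return st,w,T@w["hand_eye"]
def yaw(st):
    m=R.from_quat(st["ee_rot"]).as_matrix();return np.degrees(np.arctan2(m[1,0],m[0,0]))
E
python3 - <<'E'
from h import *
st,w,T=wrist();print(st["t"],st["tool_pos"].round(4),yaw(st),st["wrist_force"].round(2),st["joint_positions"].round(2))
P=cloud(w,T)
for t in ["button","mouth","stop_plate_top","sleeve","stop_arm"]:
    print(t,[(np.round(a["location"],4).tolist(),round(a["score"],2)) for a in boxes_of(w,t)[:2]])
save(w,"w1");np.savez("w1",P=P,img=w["img"],T=T,K=w["K"])
E
```

```text
3.45 [ 0.5584 -0.0246  0.251 ] 153.50130854911873 [ 0.72 -1.    0.41] [ 0.44  0.53 -0.69  1.65  0.37  1.1   0.75]
button [([0.5863, -0.035, 0.0751], 0.73)]
mouth [([0.4967, 0.007, 0.0745], 0.72)]
stop_plate_top [([0.5713, -0.0244, 0.0639], 0.88)]
sleeve [([0.4941, 0.0092, 0.0784], 0.9), ([0.666, 0.0536, 0.0619], 0.29)]
stop_arm [([0.5662, -0.0269, 0.0709], 0.59)]
```

View pics/w1.png

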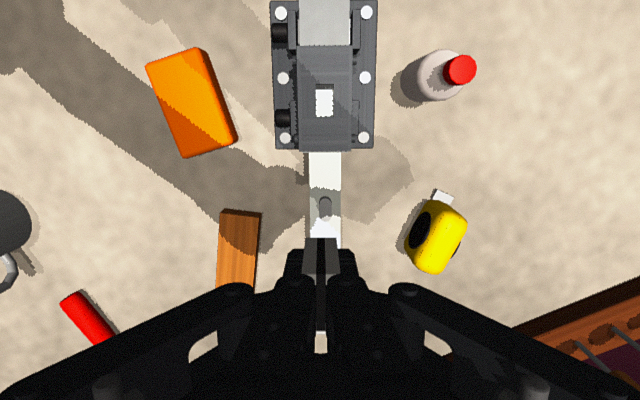

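Wrist view: the sleeve lies nearly straight up in the image. The slot is at (324,100), the mouth edge near y=150, the button at (324,207) and the fingertip at (320,240). Next I'll measure these accurately.

Run:
```python
from h import *
d=np.load("w1.npz");P,img,T,K=d["P"],d["img"],d["T"],d["K"]
for n,(u0,u1,v0,v1) in dict(plate=(305,345,20,42),keeper=(305,312,85,115),sleevefront=(305,345,135,148),tube=(313,335,160,185)).items():
    q=P[v0:v1,u0:u1].reshape(-1,3);print(n,np.median(q,0).round(4),q[:,2].std().round(4))
print("depth col 324:",[(v,P[v,324].round(4).tolist()) for v in range(140,166,3)])
# tube edges by row
g=cv2.cvtColor(img,cv2.COLOR_RGB2GRAY).astype(int)
for v in (165,180,195,222): 
    z=P[v,290:360,2];print(v,290+np.where(z>0.06)[0][[0,-1]])
for v in (85,100,130): 
    z=P[v,290:370,2];print(v,290+np.where(z>0.065)[0][[0,-1]])
cv2.imwrite("pics/w1c.png",cv2.resize(img[80:240,280:370],None,fx=5,fy=5,interpolation=cv2.INTER_CUBIC)[:600+200,:,::-1][:800])
c=cv2.resize(img[80:240,285:365],None,fx=5,fy=5)
cv2.imwrite("pics/w1c.png",cv2.rotate(c,cv2.ROTATE_90_COUNTERCLOCKWISE)[:,:,::-1])
```

```text
plate [0.4466 0.0357 0.0741] 0.0262
keeper [ 0.4903 -0.0023  0.0751] 0.0007
sleevefront [ 0.5293 -0.0054  0.075 ] 0.0197
tube [ 0.5555 -0.0194  0.069 ] 0.0195
depth col 324: [(140, [0.5283, -0.0054, 0.0748]), (143, [0.5308, -0.0066, 0.074]), (146, [0.5332, -0.0078, 0.0746]), (149, [0.5357, -0.009, 0.0745]), (152, [0.5383, -0.0103, 0.0729]), (155, [0.5414, -0.0118, 0.0685]), (158, [0.5439, -0.0131, 0.0685]), (161, [0.5465, -0.0143, 0.0682]), (164, [0.5488, -0.0155, 0.07])]
165 [309 340]
180 [309 340]
195 [310 340]
222 [310 340]
85 [297 351]
100 [298 351]
130 [298 351]
```

View pics/w1c.png

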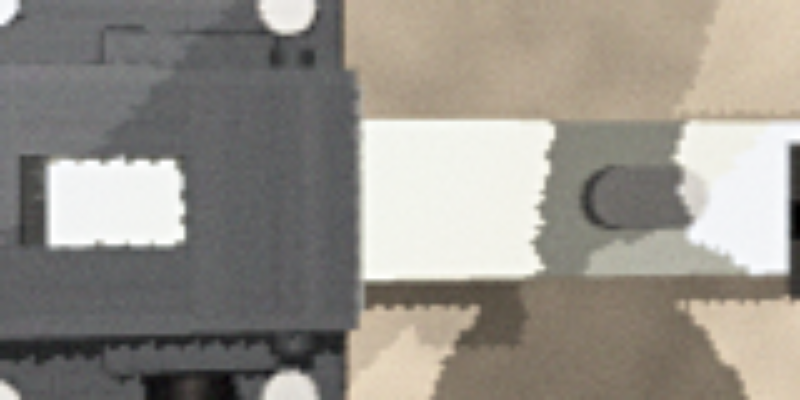

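Run:
```python
from h import *
d=np.load("w1.npz");T,K=d["T"],d["K"]
def bp(u,v,z):
    r=T[:3,:3]@np.linalg.inv(K)@[u,v,1];return (T[:3,3]+r*(z-T[2,3])/r[2])
cl=lambda v,z:bp(325,v,z)
a=bp(325,160,.0698);b=bp(325.4,222,.0698) # tube centre (edges 309..340, 310..340)
print("tube centre pts",bp(325,165,.0698),bp(325.5,222,.0698))
s1=bp(325,90,.075);s2=bp(325,140,.075);print("sleeve centre",s1,s2)
m=bp(325,151.5,.0748);far=s1
ax=(s1-bp(325.5,222,.0698))[:2];ax/=np.linalg.norm(ax);print("axis deg",np.degrees(np.arctan2(ax[1],ax[0])),ax)
f=bp(325.5,199.5,.0778);r=bp(325.5,221.6,.0778);print("button f,r,c",f,r,(f+r)/2)
X=lambda p:(p-m)[:2]@ax
print("mouth",m,"X front rear",X(f),X(r),"slot",X(bp(325,117,.075)),X(bp(325,84.4,.075)),"slot far bottom",X(bp(325,89,.071)))
```

```text
tube centre pts [ 0.55008825 -0.01509754  0.0698    ] [ 0.60103167 -0.03980101  0.0698    ]
sleeve centre [0.48979113 0.01472082 0.075     ] [ 0.52872093 -0.00457674  0.075     ]
axis deg 153.88934775634354 [-0.89794577  0.44010612]
button f,r,c [ 0.57848203 -0.02875529  0.0778    ] [ 0.59816974 -0.03850537  0.0778    ] [ 0.58832588 -0.03363033  0.0778    ]
mouth [ 0.53810881 -0.00922759  0.0748    ] X front rear -0.04484722628866937 -0.06681678888206104 slot 0.030855459735388897 0.058600939335352854 slot far bottom 0.054944372156304724
```

Call:
play_rows:
  series:
    - [0, 2.0, -0.7, 0, 0.4]
    - [0, 2.06, -0.72, 0, 0]
    - [0, 0, 0, -5, 0]
    - [0, 0, 0, -5, 0]
    - [0, 0, 0, -4, 0]
    - [0, 0, 0, -2, 0]
    - [0, 0, 0, 0, 0]
    - [0, 0, 0, 0, 0]

```text
t: 4.75
tool_pos: [0.6002, -0.0379, 0.0924]
ee_rot: [0.225, 0.974, 0.0, 0.001]
wrist_force: [0.6, 0.2, -0.2]
opening: -0.0002
```

Run:
```python
from h import *
st,w,T=wrist();print(st["t"],st["tool_pos"].round(4),yaw(st),st["wrist_force"].round(2))
P=cloud(w,T);save(w,"w2");np.savez("w2",P=P,img=w["img"],T=T,K=w["K"])
```

```text
4.75 [ 0.6002 -0.0379  0.0924] 153.95945884718108 [ 0.63  0.18 -0.24]
```

View pics/w2.png

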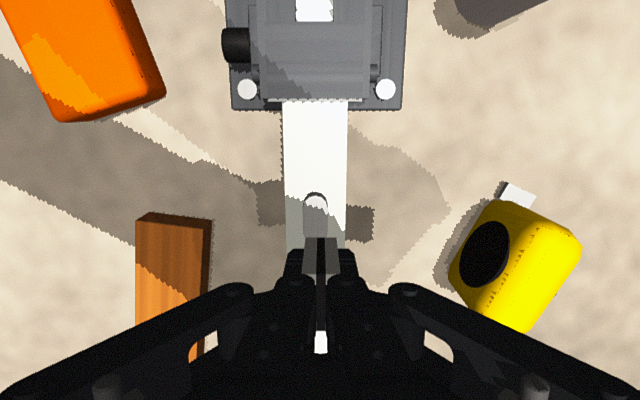

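The tip is centred at (321,240), the tube centre is at u≈315 and the button front is at v≈195. The tip is therefore about 2 mm off sideways and 12.7 mm behind the button centre, which is the offset I want. I'll correct the sideways error and come down slowly.

Call:
play_rows:
  series:
    - [0, -0.09, -0.18, -0.8, 0]
    - [0, 0, 0, -0.3, 0]
    - [0, 0, 0, -0.2, 0]
    - [0, 0, 0, -0.2, 0]
    - [0, 0, 0, -0.2, 0]
    - [0, 0, 0, 0, 0]

```text
t: 5.55
tool_pos: [0.5983, -0.0397, 0.0745]
ee_rot: [0.225, 0.974, -0.0, -0.0]
wrist_force: [-1.4, -1.0, 3.4]
opening: 0.0
```

Call:
play_rows:
  series:
    - [0, 0, 0, -0.15, 0]
    - [0, 0, 0, -0.15, 0]
    - [0, 0, 0, -0.1, 0]
    - [0, 0, 0, 0, 0]

```text
t: 6.05
tool_pos: [0.5983, -0.0397, 0.0706]
ee_rot: [0.225, 0.974, -0.0, -0.0]
wrist_force: [-1.5, -0.8, 5.9]
opening: 0.0001
```

Call:
play_rows:
  series:
    - [0, 0, 0, -0.1, 0]
    - [0, 0, 0, 0, 0]

```text
t: 6.3
tool_pos: [0.5987, -0.0399, 0.0705]
ee_rot: [0.225, 0.974, -0.0, 0.0]
wrist_force: [-2.1, -1.9, 10.3]
opening: -0.0002
```

Call:
play_rows:
  series:
    - [0, -0.09, 0.044, 0, 0]
    - [0, -0.18, 0.088, 0, 0]
    - [0, -0.18, 0.088, 0, 0]
    - [0, -0.18, 0.088, 0, 0]
    - [0, -0.18, 0.088, 0, 0]
    - [0, 0, 0, 0, 0]

```text
t: 7.05
tool_pos: [0.5929, -0.0371, 0.0706]
ee_rot: [0.226, 0.974, -0.0, 0.003]
wrist_force: [1.1, -2.0, 7.2]
opening: 0.0001
```

```bash
cat > look.py <<'E'
from h import *
import sys
st,w,T=wrist();print(st["t"],st["tool_pos"].round(4),yaw(st).round(2),st["wrist_force"].round(2))
P=cloud(w,T);n=sys.argv[1];np.savez(n,P=P,img=w["img"],T=T,K=w["K"])
c=cv2.resize(w["img"][60:260,240:400],None,fx=3,fy=3);cv2.imwrite(f"pics/{n}.png",c[:,:,::-1])
E
python3 look.py w3
```

```text
7.05 [ 0.5929 -0.0371  0.0706] 153.93 [ 1.07 -2.04  7.2 ]
```

View pics/w3.png

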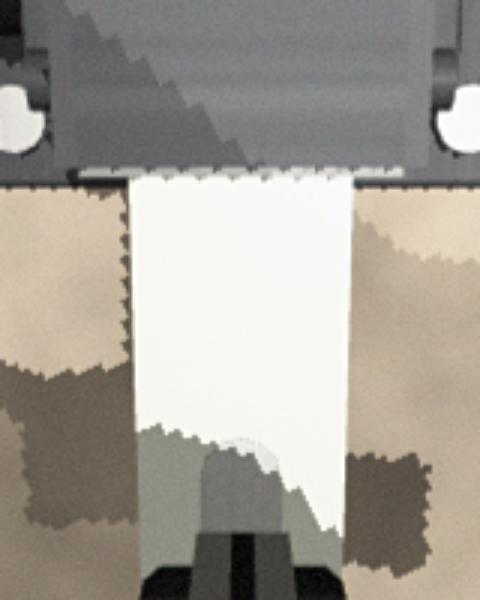

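The button front is at crop (240,438) and the tip front at (240,532), so the arm is dragging along with at most about 1 mm of slip. I'll continue.

Call:
play_rows:
  series:
    - [0, -0.18, 0.088, -0.05, 0]
    - [0, -0.27, 0.132, 0, 0]
    - [0, -0.27, 0.132, 0, 0]
    - [0, -0.27, 0.132, 0, 0]
    - [0, -0.27, 0.132, 0, 0]
    - [0, -0.27, 0.132, 0, 0]
    - [0, -0.18, 0.088, 0, 0]
    - [0, 0, 0, 0, 0]

```text
t: 8.1
tool_pos: [0.5761, -0.0289, 0.0706]
ee_rot: [0.226, 0.974, -0.0, 0.003]
wrist_force: [0.7, -2.9, 10.2]
opening: 0.0
```

Call:
play_rows:
  series:
    - [0, -0.18, 0.088, 0, 0]
    - [0, -0.18, 0.088, 0, 0]
    - [0, -0.18, 0.088, 0, 0]
    - [0, -0.18, 0.088, 0, 0]
    - [0, -0.09, 0.044, 0, 0]
    - [0, 0, 0, 0, 0]

```text
t: 8.85
tool_pos: [0.5682, -0.025, 0.0705]
ee_rot: [0.226, 0.974, -0.0, 0.003]
wrist_force: [0.3, -2.5, 8.8]
opening: 0.0001
```

```bash
python3 look.py w4
```

```text
8.85 [ 0.5682 -0.025   0.0705] 153.92 [ 0.31 -2.47  8.82]
```

View pics/w4.png

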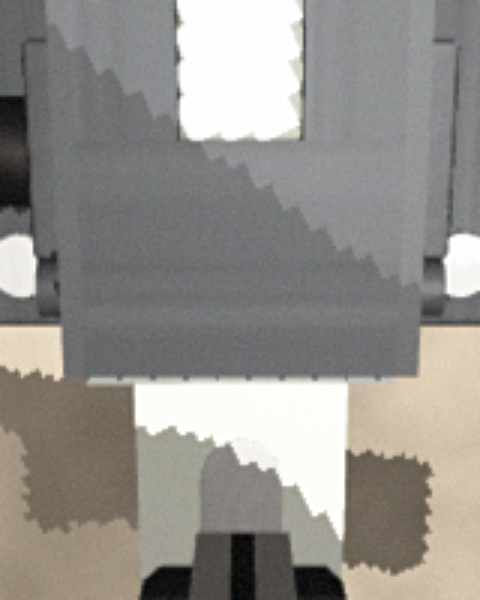

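No slip. The mouth edge is at crop y=378 and the button front at y=438, a gap of about 10 mm. I'll go on about 17 mm, slowly, checking at the entry.

Call:
play_rows:
  series:
    - [0, -0.18, 0.088, 0, 0]
    - [0, -0.18, 0.088, 0, 0]
    - [0, -0.18, 0.088, 0, 0]
    - [0, -0.18, 0.088, 0, 0]
    - [0, -0.18, 0.088, 0, 0]
    - [0, -0.09, 0.044, 0, 0]

```text
t: 9.65
tool_pos: [0.5584, -0.0202, 0.0705]
ee_rot: [0.226, 0.974, -0.0, 0.004]
wrist_force: [1.1, -4.1, 10.3]
opening: 0.0002
```

Call:
play_rows:
  series:
    - [0, -0.18, 0.088, 0, 0]
    - [0, -0.18, 0.088, 0, 0]
    - [0, -0.18, 0.088, 0, 0]
    - [0, 0, 0, 0, 0]
    - [0, 0, 0, 0, 0]

```text
t: 10.28
tool_pos: [0.5527, -0.0174, 0.0705]
ee_rot: [0.226, 0.974, -0.0, 0.003]
wrist_force: [0.4, -3.5, 10.6]
opening: -0.0006
```

```bash
python3 look.py w5
```

```text
10.275 [ 0.5527 -0.0174  0.0705] 153.92 [ 0.43 -3.47 10.63]
```

View pics/w5.png

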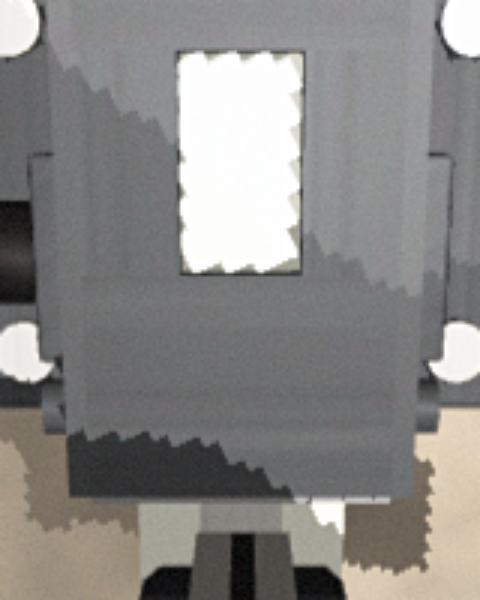

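The button front is about 7 mm under the wall and the tip is about 6 mm short of the mouth, so step 1 should be met. I'll lift off and go behind the plate.

Call:
play_rows:
  series:
    - [0, 0, 0, 0.3, 0]
    - [0, 0, 0, 2, 0]
    - [0, 0, 0, 3.5, 0]
    - [0, 0, 0, 3.5, 0]
    - [0, 3.73, -1.83, 0, 0]
    - [0, 3.73, -1.83, 0, 0]
    - [0, 3.73, -1.83, 0, 0]
    - [0, 0, 0, 0, 0]

```text
t: 11.32
tool_pos: [0.6636, -0.073, 0.16]
ee_rot: [0.227, 0.974, 0.0, 0.0]
wrist_force: [0.2, 0.2, 0.3]
opening: 0.0003
```

Run:
```python
from h import *
st,w,T=wrist();print(st["t"],st["tool_pos"].round(4),yaw(st),st["wrist_force"].round(2))
P=cloud(w,T);save(w,"w6");np.savez("w6",P=P,img=w["img"],T=T,K=w["K"])
m=np.array([.5381,-.0092]);a=np.array([-.898,.44])
print("tcp X",(st["tool_pos"][:2]-m)@a)
q=P[w["range_z"]>0.05];X=(q[:,:2]-m)@a;Y=(q[:,:2]-m)@[-a[1],a[0]]
k=(abs(Y)<.034)&(X<-.09)&(X>-.14)&(q[:,2]>.085)&(q[:,2]<.13)
if k.any(): print(k.sum(),X[k].min(),X[k].max(),np.percentile(X[k],[5,50,95]),np.percentile(q[k,2],[50,95,99]))
```

```text
11.325 [ 0.6636 -0.073   0.16  ] 153.7564967868206 [0.16 0.2  0.29]
tcp X -0.14076846916923277
3002 -0.11413095808551608 -0.10409465624092018 [-0.11322337 -0.10708881 -0.10430231] [0.11449446 0.11581868 0.11627436]
```

View pics/w6.png

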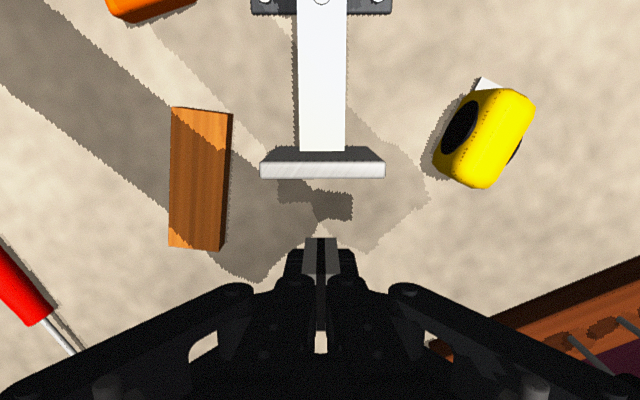

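The plate spans X −114 to −104 mm (image (322,170)), so the button is at X≈−4. The tip is at X≈−130 behind it. I'll descend and make contact.

Call:
play_rows:
  series:
    - [0, 0, 0, -4, 0]
    - [0, 0, 0, -4, 0]
    - [0, 0, 0, 0, 0]
    - [0, -0.45, 0.22, 0, 0]
    - [0, -0.45, 0.22, 0, 0]
    - [0, -0.27, 0.132, 0, 0]
    - [0, -0.18, 0.088, 0, 0]
    - [0, 0, 0, 0, 0]

```text
t: 12.38
tool_pos: [0.6507, -0.0646, 0.0835]
ee_rot: [0.225, 0.974, 0.001, 0.003]
wrist_force: [5.5, -0.7, 3.7]
opening: 0.0
```

Call:
play_rows:
  series:
    - [0, -0.18, 0.088, 0, 0]
    - [0, -0.18, 0.088, 0, 0]
    - [0, -0.18, 0.088, 0, 0]
    - [0, -0.18, 0.088, 0, 0]
    - [0, 0, 0, 0, 0]

```text
t: 13.0
tool_pos: [0.6429, -0.061, 0.083]
ee_rot: [0.225, 0.974, 0.0, 0.002]
wrist_force: [5.0, -2.5, 3.1]
opening: -0.0001
```

Call:
play_rows:
  series:
    - [0, -0.27, 0.132, 0, 0]
    - [0, -0.27, 0.132, 0, 0]
    - [0, -0.27, 0.132, 0, 0]
    - [0, -0.27, 0.132, 0, 0]
    - [0, -0.27, 0.132, 0, 0]
    - [0, -0.27, 0.132, 0, 0]
    - [0, -0.27, 0.132, 0, 0]
    - [0, 0, 0, 0, 0]

```text
t: 14.0
tool_pos: [0.6232, -0.0516, 0.0825]
ee_rot: [0.225, 0.974, 0.0, 0.001]
wrist_force: [4.1, -1.7, 2.9]
opening: 0.0004
```

Call:
play_rows:
  series:
    - [0, -0.18, 0.088, 0, 0]
    - [0, -0.18, 0.088, 0, 0]
    - [0, -0.18, 0.088, 0, 0]
    - [0, -0.18, 0.088, 0, 0]
    - [0, 0, 0, 0, 0]

```text
t: 14.62
tool_pos: [0.6156, -0.0481, 0.0821]
ee_rot: [0.225, 0.974, 0.0, 0.001]
wrist_force: [4.1, -1.9, 2.9]
opening: 0.0003
```

```bash
cat > chk.py <<'E'
from h import *
import sys
st,w,T=wrist();P=cloud(w,T);m=np.array([.5381,-.0092]);a=np.array([-.898,.44])
print(st["t"],"tcpX",((st["tool_pos"][:2]-m)@a).round(4),st["wrist_force"].round(2))
q=P[w["range_z"]>0.05];X=(q[:,:2]-m)@a;Y=(q[:,:2]-m)@[-a[1],a[0]]
k=(abs(Y)<.034)&(abs(Y)>.02)&(X<-.02)&(X>-.14)&(q[:,2]>.09)&(q[:,2]<.12)
if k.any(): print("plate",X[k].min().round(4),X[k].max().round(4),"button~",(np.mean([X[k].max(),X[k].min()])+.105).round(4))
k=(abs(Y)<.006)&(X>.02)&(X<.065)
for lo in range(24,64,3):
    j=k&(X>lo/1e3)&(X<(lo+3)/1e3)
    if j.any(): print(lo,np.median(q[j,2]).round(4),end="; ")
if len(sys.argv)>1: save(w,sys.argv[1])
E
python3 chk.py
```

```text
14.625 tcpX -0.0867 [ 4.07 -1.87  2.9 ]
plate -0.0754 -0.0647 button~ 0.0349
```

Call:
play_rows:
  series:
    - [0, -0.09, 0.044, 0, 0]
    - [0, -0.09, 0.044, 0, 0]
    - [0, -0.09, 0.044, 0, 0]
    - [0, -0.09, 0.044, 0, 0]
    - [0, -0.09, 0.044, 0, 0]
    - [0, 0, 0, 0, 0]

```text
t: 15.42
tool_pos: [0.6109, -0.0458, 0.082]
ee_rot: [0.225, 0.974, 0.0, 0.0]
wrist_force: [4.9, -2.2, 3.3]
opening: 0.0001
```

Call:
play_rows:
  series:
    - [0, -0.09, 0.044, 0, 0]
    - [0, 0, 0, 0, 0]

```text
t: 15.68
tool_pos: [0.6099, -0.0453, 0.0819]
ee_rot: [0.225, 0.974, 0.0, 0.0]
wrist_force: [5.4, -1.1, 3.0]
opening: 0.0001
```

Call:
play_rows:
  series:
    - [0, -0.09, 0.044, 0, 0]
    - [0, 0, 0, 0, 0]

```text
t: 15.92
tool_pos: [0.6089, -0.0449, 0.0819]
ee_rot: [0.225, 0.974, 0.0, 0.0]
wrist_force: [4.2, -0.9, 3.5]
opening: -0.0001
```

```bash
python3 chk.py
python3 - <<'E'
from h import *
s=snapshot("top");print([(np.round(a["location"],3).tolist(),round(a["score"],2)) for a in boxes_of(s,"button")[:2]])
E
```

```text
15.925 tcpX -0.0792 [ 4.21 -0.89  3.53]
plate -0.0676 -0.0573 button~ 0.0426
24 0.075; []
```

Call:
play_rows:
  series:
    - [0, -0.09, 0.044, 0, 0]
    - [0, 0, 0, 0, 0]

```text
t: 16.32
tool_pos: [0.6063, -0.0441, 0.0812]
ee_rot: [0.225, 0.974, -0.0, -0.002]
wrist_force: [2.7, -0.3, 0.7]
opening: -0.0001
```

Call:
play_rows:
  series:
    - [0, -0.09, 0.044, 0, 0]
    - [0, 0, 0, 0, 0]

```text
t: 16.58
tool_pos: [0.6053, -0.0438, 0.081]
ee_rot: [0.225, 0.974, -0.0, -0.002]
wrist_force: [1.9, 1.2, 0.8]
opening: -0.0002
```

Run:
```python
from h import *
s=snapshot("side");c=s["img"][170:270,290:380];cv2.imwrite("pics/s7.png",cv2.resize(c,None,fx=6,fy=6,interpolation=cv2.INTER_CUBIC)[:,:,::-1])
t=snapshot("top");c=t["img"][205:265,300:370];cv2.imwrite("pics/t7.png",cv2.resize(c,None,fx=8,fy=8,interpolation=cv2.INTER_CUBIC)[:,:,::-1])
a=cv2.resize(cv2.imread("pics/s7.png"),(400,444));b=cv2.resize(cv2.imread("pics/t7.png"),(400,343));b=cv2.copyMakeBorder(b,0,101,0,0,0);cv2.imwrite("pics/st7.png",np.hstack([a,b]))
```

```text
(no output)
```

View pics/st7.png

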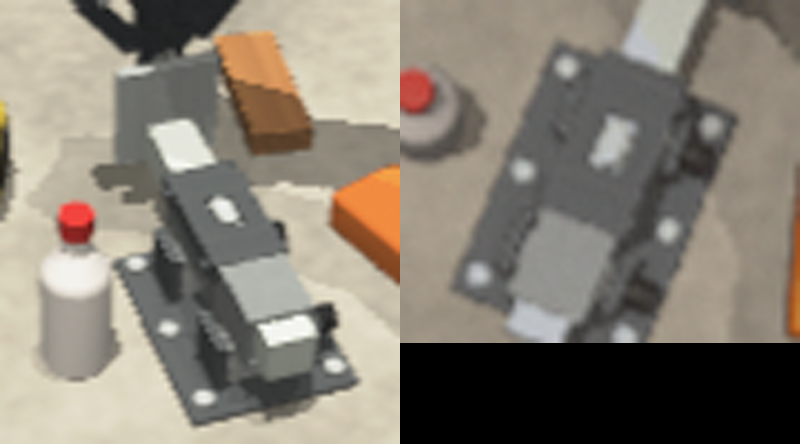

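Right after the 1 mm step the push force fell from about 5 N to 2.5 N, and both views show the button filling the slot. I'll back off, lift and check the button height with the wrist depth camera.

Call:
play_rows:
  series:
    - [0, 0.3, -0.15, 0, 0]
    - [0, 2, -0.98, 0, 0]
    - [0, 0, 0, 5, 0]
    - [0, 0, 0, 5, 0]
    - [0, 0, 0, 5, 0]
    - [0, -4, 1.96, 0, 0]
    - [0, -4, 1.96, 0, 0]
    - [0, 0, 0, 0, 0]

```text
t: 17.68
tool_pos: [0.5456, -0.0139, 0.2317]
ee_rot: [0.223, 0.975, -0.001, -0.002]
wrist_force: [0.3, -0.6, 0.1]
opening: 0.0002
```

```bash
sed -i 's/X>-.14)&(q\[:,2\]>.09)/X>-.14)\&(q[:,2]>.1)/' h.py chk.py
python3 - <<'E'
from h import *
st,w,T=wrist();P=cloud(w,T);m=np.array([.5381,-.0092]);a=np.array([-.898,.44])
print(st["t"],st["tool_pos"].round(3),st["wrist_force"].round(2))
q=P[w["range_z"]>0.05];X=(q[:,:2]-m)@a;Y=(q[:,:2]-m)@[-a[1],a[0]]
for n,y0,y1 in [("centre",-.004,.004),("keeper side",.011,.017)]:
    print(n,[(lo,np.median(q[(Y>y0)&(Y<y1)&(X>lo/1e3)&(X<(lo+3)/1e3)&(q[:,2]<.1),2]).round(4)) for lo in range(-12,78,3)])
v,u=np.where(((abs((P[...,:2]-m)@a-.045))<.035)&(abs((P[...,:2]-m)@[-a[1],a[0]])<.03)&(P[...,2]>.05))
c=w["img"][v.min():v.max(),u.min():u.max()];cv2.imwrite("pics/w8.png",cv2.resize(c,None,fx=6,fy=6)[:600,:800,::-1])
print([(np.round(z["location"],4).tolist(),round(z["score"],2)) for z in boxes_of(w,"button")[:2]])
E
```

```text
17.675 [ 0.546 -0.014  0.232] [ 0.35 -0.57  0.13]
centre [(-12, np.float64(0.0692)), (-9, np.float64(0.0689)), (-6, np.float64(0.069)), (-3, np.float64(0.0718)), (0, np.float64(0.0747)), (3, np.float64(0.0749)), (6, np.float64(0.0752)), (9, np.float64(0.075)), (12, np.float64(0.0751)), (15, np.float64(0.0748)), (18, np.float64(0.0753)), (21, np.float64(0.0751)), (24, np.float64(0.0753)), (27, np.float64(0.0751)), (30, np.float64(0.0692)), (33, np.float64(0.0766)), (36, np.float64(0.0772)), (39, np.float64(0.077)), (42, np.float64(0.0768)), (45, np.float64(0.0774)), (48, np.float64(0.077)), (51, np.float64(0.0769)), (54, np.float64(0.0769)), (57, np.float64(0.0698)), (60, np.float64(0.0753)), (63, np.float64(0.0751)), (66, np.float64(0.0748)), (69, np.float64(0.0748)), (72, np.float64(0.0748)), (75, np.float64(0.0753))]
keeper side [(-12, np.float64(0.0691)), (-9, np.float64(0.0692)), (-6, np.float64(0.0694)), (-3, np.float64(0.0728)), (0, np.float64(0.0751)), (3, np.float64(0.0752)), (6, np.float64(0.0751)), (9, np.float64(0.0751)), (12, np.float64(0.0753)), (15, np.float64(0.075)), (18, np.float64(0.0751)), (21, np.float64(0.0748)), (24, np.float64(0.0754)), (27, np.float64(0.075)), (30, np.float64(0.0749)), (33, np.float64(0.075)), (36, np.float64(0.075)), (39, np.float64(0.0752)), (42, np.float64(0.0752)), (45, np.float64(0.0748)), (48, np.float64(0.0754)), (51, np.float64(0.075)), (54, np.float64(0.0749)), (57, np.float64(0.0752)), (60, np.float64(0.0748)), (63, np.float64(0.075)), (66, np.float64(0.075)), (69, np.float64(0.0754)), (72, np.float64(0.0747)), (75, np.float64(0.0753))]
[([0.4943, 0.0082, 0.0787], 0.74)]
```

View pics/w8.png

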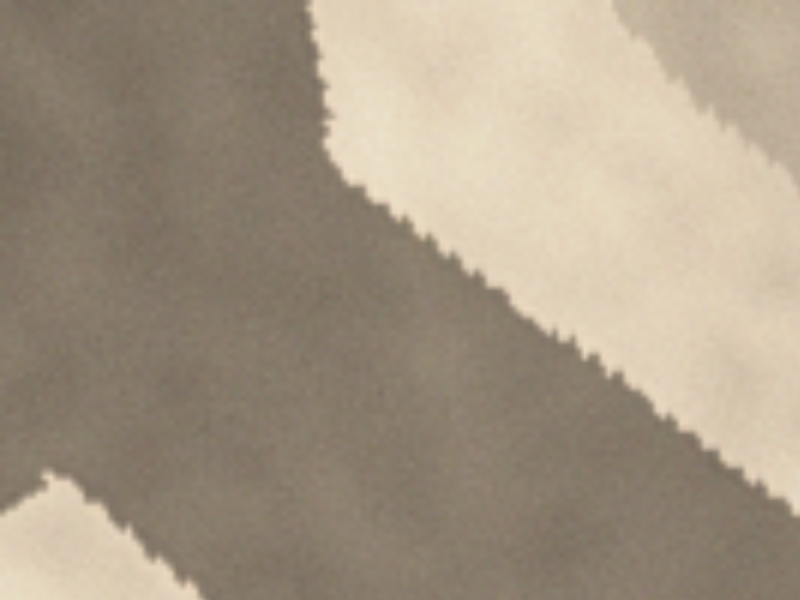

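The last crop missed and shows only bench shadow, but the depth profile is clear. The button spans X≈33–57 mm, centred in the slot, and its top at 0.077 is 2 mm above the keeper and 7.8 mm above the tube. It is locked and the gripper is clear.

```bash
python3 -c "
from plant import bot
print(bot.job_done())"
```

```text
the job is handed in; nothing more can be done
None
```

The stop arm is in and its button has sprung up and locked in the keeper slot. I handed the job in at about 17.7 s, and the hand-in itself gives no verdict.

- **Pressing in:** I pressed the button flush with the shut fingertips and dragged the arm until its front was about 7 mm under the mouth. Readings between moves were about 10 N at most. I then lifted off.
- **Pushing home:** I pushed the end plate until the force dropped from about 5 N to about 2.5 N, which is when the button sprang out.

**Last checks**
- **Button height:** wrist depth put the button top about 2 mm above the keeper and 7.8 mm above the tube.
- **Button position:** it spans about 33 to 57 mm in from the mouth, with small gaps at both ends of the slot.
- **Robot:** clear of everything, with near-zero wrist force.
- **Bystanders:** I saw none of them touched or moved, but I did not measure their positions again at the end.

**What failed or disagreed:** the network did not find the button in the top picture just before it popped, though it did in the final wrist view. The last close-up crop missed the target, so the final proof is the depth profile plus the side and top pictures from just after the button popped.

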